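Start a gel run on the electrophoresis unit

ROBOT

A 6-joint arm with a two-finger parallel gripper is mounted at the origin on the work surface. World frame = base frame: x ahead of the robot, y to its left, z up, the work surface at z = 0. Lengths are in m, angles in rad, forces in N, time in s.
With the tool pointing down it reaches from about 0.325 to 0.925 m from the base axis. Payload 3.1 kg.
Tool frame: the origin (TCP) lies on the centre line of the jaws, within the pads' length; the fingertips stand 8 mm ahead of it and the grasp point (between the pads) lies 11 mm behind it; z points along the fingers, y is the line along which they close (so a half turn about z gives the same grasp; the last joint's range is limited). The gripper opens to 85 mm and grips with 20 to 120 N. Pads are 22 mm wide; open, the fingers measure 114 mm over their backs; the gripper's body (76 mm by 85 mm) begins 54 mm behind the grasp point. The pads swing forward as they close: fully open they stand 13 mm farther back than shut.
Start: joints at [1.176, 0.217, 1.613, -0, 1.311, -0.112], TCP at [0.174, 0.6, 0.239] pointing down, gripper open.
Joint ranges: [-2.75, 2.75], [-0.78, 2.1], [0.31, 2.55], [-1.13, 4.27], [0.13, 2.63], [-2.58, 2.58]. Speed limits (rad/s): [2.79, 2.79, 3.14, 3.14, 3.14, 3.14].

INTERFACE

Orientations are given as a unit quaternion [x, y, z, w].
In Python, from workcell import bot gives the robot as it stands. Calls block until the motion is done:
- bot.move_ptp(position, orientation): joint-space move of the TCP to a pose.
- bot.move_straight(position, ori=None, v=0.15, until_force=None): straight line of the TCP; ori=None keeps the orientation; v is the mean speed in m/s. With until_force (N) it stops when the force on the tool has changed by that much, and returns True; else False.
- bot.move_j(angles): joint-space move.
- bot.open_gripper() and bot.close_gripper(effort=None): open the fingers fully, or close them until they stop; effort is the grip in N (None keeps the last).
- bot.sleep(seconds).
- bot.solve_ik(position, orientation): joint angles nearest the present ones, or None.
- bot.sense(): the state.
- bot.capture(name): name is "side" or "top"; returns a dict with "color" (480x640x3 uint8, red, green, blue), "intrinsics" (3x3 intrinsics, pixels), "k1" (the pictures are not rectified: a ray, as slopes to the right and down, at radius r is drawn at 1 + k1 r^2 times it, then the intrinsics apply), "xyz" and "attitude" of the camera in the world. Camera axes: x right, y down, z forward; pixel columns grow to the right and rows downward; lengths in m; the calibration is good to about 2 mm. A picture is of the moment at which its call begins. There is no depth.
A pose or a line that the arm cannot do raises bot.PlanningError and nothing moves.
- bot.job_done(): hands the job in; it is judged then, once.
Trained networks look in the newest picture that a camera, given by its name, has taken for a name from the list of things; names that differ only in an ending like _2 or _b are one class to them, and where a whole thing is asked for, a point or a joint stands for the part that bears it (a point fixed in the world has none). Each returns a list of dicts, best first, with "conf" (0 to 1); they miss things now and then, are a little off and sometimes report something else, mostly with a low value. They report only what shows in the picture. A call takes as long as a camera call.
- bot.boxes_of(camera, label): "position" ([row, column] in pixels, amid what is visible of it).
- bot.trace(camera, label): "mask" (480x640 bool, what is visible of it) and "position" ([row, column] in pixels, amid what is visible of it).
The state is a dict: "time": time; "qpos": joint angles; "qvel": joint speeds; "tau": joint torques, N m; "tcp_pos": TCP position; "tcp_rot": TCP orientation; "wrist_force": force on the tool from outside, world axes, zero at the start; "wrist_torque": the same for the moment, N m; "finger_gap": finger opening in m; "grasp_force": force on a finger pad.
Only numpy, scipy, OpenCV 4.12 (cv2) and the standard library are available. Lean on these libraries where they do the work, as an engineer would, in place of code of your own. Each camera call takes 0.05 s, during which the arm holds its last target. There are 200 camera calls.

TASK

Start the gel run on the electrophoresis unit: push its clear safety lid fully down onto the tank, then on the sloped console press down the tank-side half of the narrow rocker (output to high) until it tips over, press down the tank-side half of the wide rocker (mains on) until it tips over, and last press the round start key right in and let it go. Keep to that order and work only by pushing with the closed fingers: do not lift the lid, do not press the two arrow keys, and leave the things standing around the unit where they are.

Things in the scene. Friction and masses are not known exactly. Their poses are not given: they have to be found in the camera images.
- unit: gel electrophoresis unit, 250 x 250 mm, fixed; origin: centre of its underside on the bench. x: from near (console) to far (tank) side, y left, z up. White console at x -125 to -35 mm, top sloping up at 0.2 rad from 40 to 58 mm high. Its controls stand in one row on the slope at x = -88 mm (panel 47.5 mm high there). Behind it the clear tank, rim 62 mm high, under its lid
- lid (a joint): clear safety lid, 150 x 238 mm with frosted edges, sliding straight down over the tank. Value in m, growing downward: 0 = stands 16 mm proud (top face 83.5 mm above the bench), 0.016 = fully home against a solid stop (top face 67.5 mm). It starts 0 to 5 mm down. It stays where it is left, needs about 8 N to push down; can be pulled up to -0.014 (not wanted)
- lid_top (a point): centre of the lid's flat top face (moves with the lid). The face is bare for 40 mm in every direction, with two black contact sockets 18 mm wide, 8 mm tall near its far corners and a finger tab on either side
- selector (a joint): narrow black rocker (output range), at unit y = +45 mm, 26 mm long in x, 13 mm wide in y, V-shaped top. Value in rad: 0 = near half down (low), 0.4 = far half down (high). Over-centre spring: press the raised far half with 4 to 5 N; past the middle (0.2) it snaps over and stays
- selector_far (a point): point on the top face of the narrow rocker's far half, 10 mm from the pivot (moves with it; about 9 mm above the panel when raised, about 5 mm when down)
- mains (a joint): wide black rocker (mains switch), at unit y = +90 mm (left end of the row), 31 mm long in x, 26 mm wide in y, V-shaped top. Value in rad: 0 = near half down (off), 0.4 = far half down (on). Over-centre spring: press the raised far half with 4 to 5 N; past the middle (0.2) it snaps over and stays
- mains_far (a point): point on the top face of the wide rocker's far half, 12 mm from the pivot (moves with it; about 9.5 mm above the panel when raised, about 5 mm when down)
- start (a joint): round grey start key, 26 mm across, at unit y = -85 mm (right end of the row), 8 mm proud of the panel. Value in m: 0 = out, 0.004 = fully in (against a stop), springs back; starts to move at 1.5 N, fully in takes 5 N. It moves square to the sloped panel
- start_top (a point): centre of the start key's top face (moves with it)
- up (a joint): square grey up-arrow key at unit y = +2 mm, 16 x 16 mm, 6 mm proud, travel 0.003 m: not to be pressed
- up_top (a point): centre of the up-arrow key's top face
- down (a joint): square grey down-arrow key at unit y = -36 mm, 16 x 16 mm, 6 mm proud, travel 0.003 m: not to be pressed
- down_top (a point): centre of the down-arrow key's top face
- tipbox: loose pipette tip box, clear with a yellow deck, 124 x 86 mm, 54 mm tall; origin at the centre of its underside; not to be moved
- tuberack: loose red tube rack with small clear tubes, 140 x 80 mm, 43 mm tall; origin at the centre of its underside; not to be moved
- buffer: loose glass bottle with an orange cap, 68 mm across, 130 mm tall; origin at the centre of its underside; not to be moved
- comb: loose white gel comb lying flat, 100 x 38 mm, 12 mm tall; origin at the middle of its underside; not to be moved

How it is judged:
On the way, in this order (a step that is already met when the one before it is completed fails the run):
1. the lid is fully down on the tank (value of joint lid above 0.0145 m), for 0.1 s.
2. the narrow rocker is over to the tank side (value of joint selector above 0.34 rad), for 0.1 s.
3. the wide rocker is over to the tank side (value of joint mains above 0.34 rad), for 0.1 s.
4. the start key is pressed in (value of joint start above 0.003 m and value of joint lid above 0.0145 m and value of joint each of selector, mains above 0.34 rad), for 0.05 s.
At the end, for the whole second after the job is handed in: The lid is home (within 1.5 mm), both rockers are over to the tank side (past 0.34 of 0.4 rad), the start key and both arrow keys are out again (within 1 mm), and the tip box, tube rack, bottle and comb stand within 20 mm of where they were, upright and at rest (value of joint lid above 0.0145 m and value of joint each of selector, mains above 0.34 rad and value of joint each of start, up, down below 0.001 m and distance of each of tipbox, tuberack, buffer, comb from where it was at the start of the episode below 0.02 m and angle between each of tipbox, tuberack, buffer, comb's own z axis and vertical below 0.3 rad and linear speed of each of tipbox, tuberack, buffer, comb below 0.02 m/s); the robot touches nothing.
It fails at once if the lid is lifted instead of pushed (value of joint lid below -0.006 m).
It fails at once if an arrow key is pressed (value of joint any of up, down above 0.002 m).
It fails at once if the start key is pressed before the lid is home and both rockers are over (value of joint start above 0.0025 m and not (value of joint lid above 0.0145 m and value of joint each of selector, mains above 0.34 rad)).
It fails at once if the tip box, tube rack, bottle or comb is shifted, tipped or lifted (distance of any of tipbox, tuberack, buffer, comb from where it was at the start of the episode above 0.02 m or angle between any of tipbox, tuberack, buffer, comb's own z axis and vertical above 0.3 rad).
It also fails if it takes over 45 s, if anything falls off the work surface, if the arm or the gripper's body presses on something with over 40 N, if the wrist force passes 120 N, or if a joint passes its speed limit or range.

## Working session

There is one attempt and no reset: what is moved stays moved. The work goes in short steps, each a Python script; the robot and the scene stay as the last script left them, time stands still between calls to the robot, and variables do not carry over. Pictures are saved under pics/ and viewed, at most 10 in all, crops included, and the job is handed in when it is done.

```bash
mkdir -p pics; ls
python3 - <<'E'
from workcell import bot
import cv2
for c in("side","top"):
    d=bot.capture(c); cv2.imwrite(f"pics/{c}0.png",d["color"][:,:,::-1])
    print(c,d["intrinsics"],d["k1"],d["xyz"],d["attitude"])
    for l in["unit","lid_top","selector","selector_far","mains","mains_far","start_top","up_top","down_top","buffer","tipbox","tuberack","comb"]:
        print(l,[(([round(float(v),1) for v in b["position"]]),round(b["conf"],2)) for b in bot.boxes_of(c,l)[:2]])
print(bot.sense()["time"],bot.sense()["tcp_rot"])
E
```

```text
pics
side [[504.51386088   0.         320.43767737]
 [  0.         504.51386088 235.11607049]
 [  0.           0.           1.        ]] 0.026029541844331823 [ 0.56205608 -0.69493614  0.58739005] [ 0.89140502  0.00128805  0.00951357 -0.45310586]
unit [([303.1, 314.4], 0.78)]
lid_top [([291.4, 340.7], 0.89), ([433.4, 203.8], 0.26)]
selector [([264.6, 261.3], 0.63), ([301.0, 251.5], 0.51)]
selector_far [([266.1, 260.4], 0.63), ([325.8, 247.2], 0.24)]
mains [([252.0, 261.3], 0.66)]
mains_far [([247.3, 260.6], 0.56)]
start_top [([325.9, 246.5], 0.68)]
up_top []
down_top []
buffer [([431.1, 203.8], 0.79)]
tipbox [([442.7, 348.8], 0.95)]
tuberack [([216.1, 355.7], 0.76)]
comb [([220.9, 271.1], 0.58)]
top [[592.86238375   0.         327.31000357]
 [  0.         592.86238375 242.47614007]
 [  0.           0.           1.        ]] -0.025997840466478125 [0.48836998 0.03173427 1.18801658] [ 0.70780386 -0.70558591  0.0249984  -0.02317993]
unit [([247.0, 392.7], 0.92)]
lid_top [([222.2, 396.5], 0.78)]
selector [([222.3, 399.4], 0.3)]
selector_far []
mains [([289.9, 346.3], 0.77), ([298.2, 408.2], 0.23)]
mains_far [([288.3, 342.9], 0.62), ([292.5, 389.1], 0.54)]
start_top [([296.6, 435.8], 0.49), ([289.2, 390.1], 0.39)]
up_top []
down_top [([290.6, 345.2], 0.37)]
buffer [([309.2, 526.9], 0.64)]
tipbox [([225.1, 519.9], 0.65)]
tuberack [([206.7, 259.0], 0.93)]
comb [([290.4, 266.9], 0.86)]
1.4 [ 1.40933294e-01  9.90019094e-01 -3.23007684e-06 -8.42030125e-06]
```

Run:
```python
import cv2
a=cv2.imread("pics/top0.png")[150:350,220:560]; cv2.imwrite("pics/topc.png",cv2.resize(a,None,fx=2.35,fy=2.35,interpolation=cv2.INTER_CUBIC))
a=cv2.imread("pics/side0.png")[190:480,160:480]; cv2.imwrite("pics/sidec.png",cv2.resize(a,None,fx=2,fy=2,interpolation=cv2.INTER_CUBIC))
```

```text
(no output)
```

View pics/topc.png

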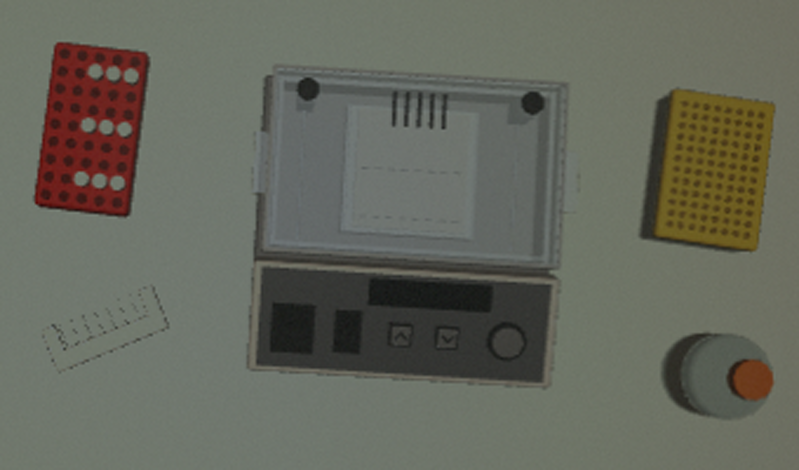

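View pics/sidec.png

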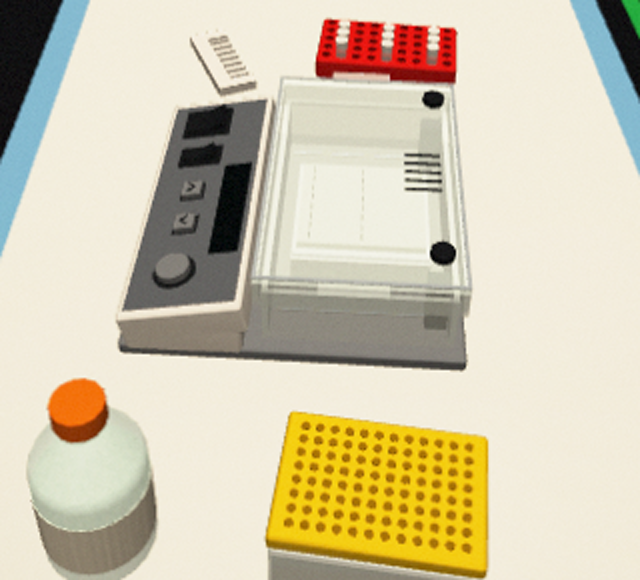

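The top view shows the console facing the robot (crop px: mains 292,328; selector 347,331; up 400,335; down 447,338; start 506,341). The side view shows the same row (mains 208,121 to start 174,268). The lid stands proud. I'll fit the unit's pose to both pictures.

```bash
cat > h.py <<'E'
import numpy as np
from scipy.optimize import least_squares
from scipy.spatial.transform import Rotation as R
n=np.array([-np.sin(.2),0,np.cos(.2)])
def ctl(y,h,s=0): return np.array([-.088,y,.0475])+h*n+s*np.array([np.cos(.2),0,np.sin(.2)])
def world(p,u): return R.from_euler('z',u[2]).apply(p)+[u[0],u[1],0]
E
python3 - <<'E'
from h import *
from workcell import bot
P=np.array([ctl(.09,.006),ctl(.045,.006),ctl(.002,.006),ctl(-.036,.006),ctl(-.085,.008)])
px={"top":np.array([(292,328),(347,331),(400,335),(447,338),(506,341)])/2.35+[220,150],
"side":np.array([(208,121),(200,154),(192,188),(185,222),(174,268)])/2+[160,190]}
cam={c:bot.capture(c) for c in px}
def proj(d,p):
    q=R.from_quat(d["attitude"]).inv().apply(p-d["xyz"]); s=q[:,:2]/q[:,2:]
    s=s*(1+d["k1"]*(s**2).sum(1,keepdims=True)); K=d["intrinsics"]
    return s*[K[0,0],K[1,1]]+[K[0,2],K[1,2]]
for cs in(["top"],["side"],["top","side"]):
    f=lambda u:np.concatenate([(proj(cam[c],world(P,u))-px[c]).ravel() for c in cs])
    r=least_squares(f,[.5,0,0]); print(cs,r.x.round(4)); print(r.fun.reshape(-1,2).round(1).tolist())
u=r.x; np.save("u.npy",u)
Q=np.array([[-.125,-.125,.040],[-.125,.125,.040],[.115,0,.0]])
for c in cam: print(c,proj(cam[c],world(Q,u)).round(0).tolist())
print("ctl",world(P,u).round(4).tolist(), world(np.array([[.04,0,.08]]),u))
E
```

```text
['top'] [ 0.5597 -0.0984 -0.0576]
[[-0.1, 0.0], [-0.0, 0.2], [-0.1, -0.2], [-0.2, -0.3], [0.4, 0.2]]
['side'] [ 0.5632 -0.1032 -0.0514]
[[-0.2, -0.3], [0.1, -0.0], [0.2, 0.4], [0.0, 0.1], [-0.1, -0.2]]
['top', 'side'] [ 0.5616 -0.1    -0.0524]
[[0.9, -0.7], [1.1, -0.7], [1.0, -1.2], [0.8, -1.3], [1.5, -1.0], [-0.9, -1.4], [-0.7, -1.3], [-0.6, -1.0], [-0.8, -1.4], [-1.0, -1.9]]
top [[455.0, 313.0], [326.0, 306.0], [394.0, 190.0]]
side [[217.0, 350.0], [246.0, 242.0], [382.0, 314.0]]
ctl [[0.4772, -0.0054, 0.0534], [0.4749, -0.0504, 0.0534], [0.4726, -0.0933, 0.0534], [0.4706, -0.1313, 0.0534], [0.4677, -0.1802, 0.0553]] [[ 0.6015227  -0.10208303  0.08      ]]
```

The residuals agree to about 1–2.5 mm. Next: push the lid with closed fingers, stopping on force.

```bash
cat >> h.py <<'E'
u=np.load("u.npy")
def ori(t):  # tool z = -(panel normal tilted by t), tool y = unit y
    z=-np.array([-np.sin(t),0,np.cos(t)]); y=np.array([0,1,0]); M=np.column_stack([np.cross(y,z),y,z])
    return (R.from_euler('z',u[2])*R.from_matrix(M)).as_quat()
E
python3 - <<'E'
from h import *
from workcell import bot
q=ori(0); p=world(np.array([.04,0,0]),u)
bot.close_gripper(20)
bot.move_ptp([*p[:2],.2],q)
bot.move_straight([*p[:2],.105],v=.12)
print(bot.sense()["finger_gap"],bot.sense()["tcp_pos"],bot.sense()["wrist_force"])
print(bot.move_straight([*p[:2],.066],v=.02,until_force=25))
s=bot.sense(); print("tip z",s["tcp_pos"][2]-.008,s["wrist_force"],s["time"])
bot.sleep(.2); s=bot.sense(); print("tip z",s["tcp_pos"][2]-.008,s["wrist_force"])
bot.move_straight([*p[:2],.13],v=.12)
w=world(ctl(.045,.05,.014),u); bot.move_ptp(w,ori(.2)); print(bot.sense()["tcp_pos"]-w,bot.sense()["time"])
import cv2
for c in("side","top"): cv2.imwrite(f"pics/{c}1.png",bot.capture(c)["color"][:,:,::-1])
a=cv2.imread("pics/side1.png")[190:400,180:420]; cv2.imwrite("pics/s1.png",cv2.resize(a,None,fx=2.8,fy=2.8,interpolation=cv2.INTER_CUBIC))
E
```

```text
0.0001675800411290206 [ 0.60236238 -0.10228496  0.10592372] [0.78128632 0.29189199 0.42844326]
True
tip z 0.06757834144109592 [-0.08146007  0.68976118  2.73696968] 7.5583
tip z 0.06759264175828772 [0.12105402 0.38323397 5.82244582]
[-0.00147151  0.00045869 -0.00118631] 8.975
```

View pics/s1.png

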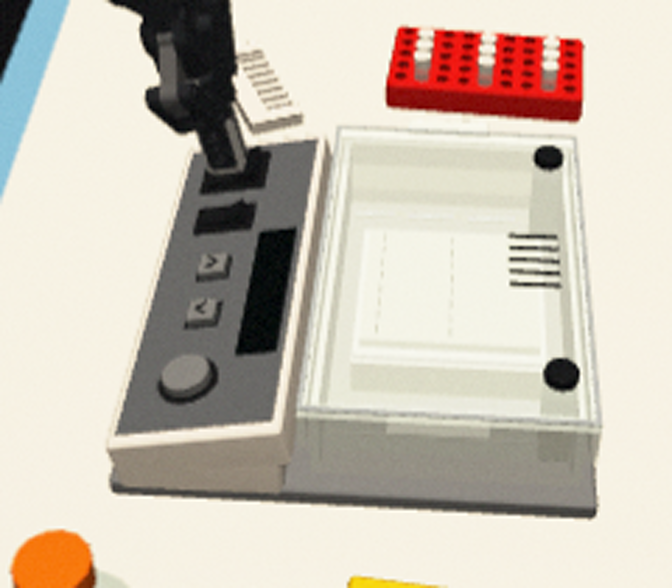

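The lid is home: the tip stopped at z = 67.6 mm, and the nominal top is 67.5. The picture shows the lid flush and the fingers hovering over the selector (tip at about crop 225,170). Selector next.

```bash
cat >> h.py <<'E'
def press(bot,y,s,f,low=.010,hi=.022):
    q=ori(.2)
    bot.move_ptp(world(ctl(y,.05,s),u),q)
    bot.move_straight(world(ctl(y,hi,s),u),v=.08); bot.sleep(.15)
    print("hit",bot.move_straight(world(ctl(y,low,s),u),v=.015,until_force=f))
    t=bot.sense(); loc=R.from_euler('z',-u[2]).apply(t["tcp_pos"]-[u[0],u[1],0])-[-.088,0,.0475]
    print("tip height mm",(loc@n-.008)*1000,"y",loc[1],t["wrist_force"].round(1)); bot.sleep(.2)
    print(bot.sense()["wrist_force"].round(1))
    bot.move_straight(world(ctl(y,.05,s),u),v=.1); print(bot.sense()["time"])
E
python3 - <<'E'
from h import *
from workcell import bot
press(bot,.045,.014,14)
bot.move_ptp(world(ctl(.045,.14,-.03),u),ori(.2))
import cv2
o=[]
for c,(r,k) in {"side":(230,220),"top":(260,320)}.items():
    a=bot.capture(c)["color"][r:r+110,k:k+140,::-1]; o.append(cv2.resize(a,None,fx=2.8,fy=2.8,interpolation=cv2.INTER_CUBIC))
cv2.imwrite("pics/s2.png",np.hstack(o))
E
```

```text
hit True
tip height mm 4.772559191752745 y 0.04485089729318287 [-2.8  0.2  6.4]
[-3.3 -0.4  6.8]
11.3583
```

View pics/s2.png

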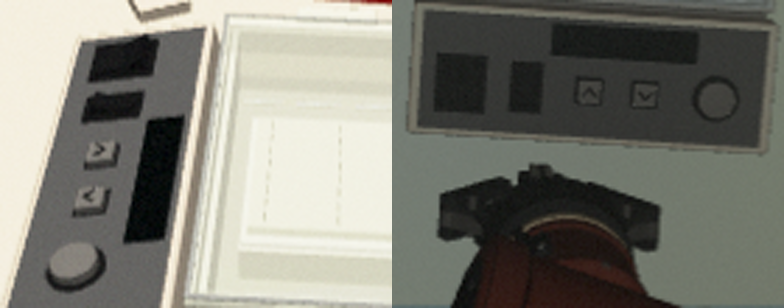

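The selector's raised corner has moved to the near side (crop 88,97), while the mains' is still on the far side (148,40). The 4.8 mm contact height also fits a tipped rocker. Mains next.

Run:
```python
from h import *
from workcell import bot
press(bot,.09,.016,14)
bot.move_ptp(world(ctl(.045,.14,-.03),u),ori(.2))
import cv2
a=bot.capture("side")["color"][230:300,220:320,::-1]; cv2.imwrite("pics/s3.png",cv2.resize(a,None,fx=6,fy=6,interpolation=cv2.INTER_CUBIC))
```

```text
hit True
tip height mm 4.714275175665913 y 0.08999649857337325 [-3.1  0.1  7.1]
[-2.1  0.1  7.1]
14.4833
```

View pics/s3.png

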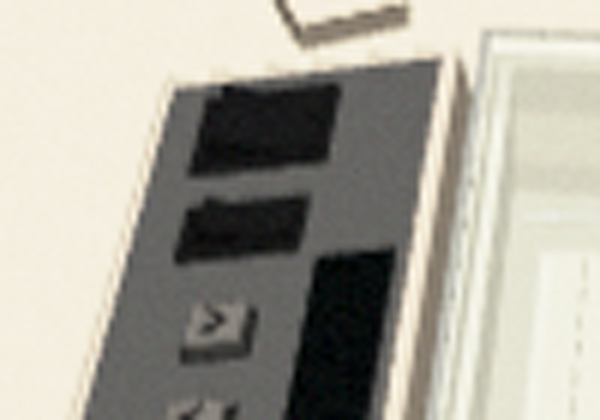

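Both rockers now have their raised corner on the near side (crop 210,90 and 185,205), so both are over. Start key next.

Run:
```python
from h import *
from workcell import bot
press(bot,-.085,0,15,low=.0095)
bot.move_ptp(world(ctl(-.04,.16,-.03),u),ori(.2)); bot.sleep(.3)
import cv2
a=bot.capture("side")["color"][200:480,160:480,::-1]; cv2.imwrite("pics/s4.png",cv2.resize(a,None,fx=2,fy=2,interpolation=cv2.INTER_CUBIC))
```

```text
hit True
tip height mm 4.336179770841129 y -0.08517091138905446 [-2.3  0.2  5. ]
[-2.9 -0.2  6.8]
17.7917
```

View pics/s4.png

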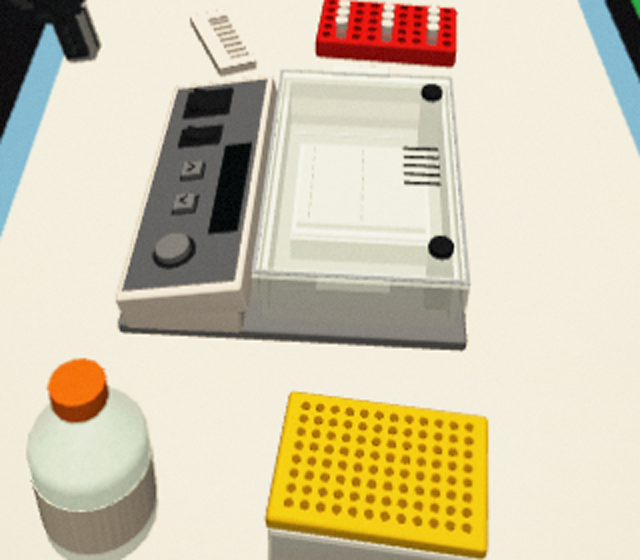

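The start key stopped against its stop (about 7 N held) and is out again at (174,250). The lid is down, and the bottle, tip box, tube rack and comb haven't moved. I'll hand in.

```bash
python3 -c "
from workcell import bot
print(bot.job_done())"
```

```text
the job is handed in; nothing more can be done
None
```

I pushed the lid home, tipped the narrow and then the wide rocker to the tank side, pressed and released the start key, and handed the job in at about 18 s of the 45 s; no verdict was returned.

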